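# Turn up the hob along its curved touch slider

### The job

Bring the hob up to the marked heat: put the fingertips on the green dot at the low end of the curved grey touch slider and draw them along it, past the white dots, in one unbroken light stroke, pressing the strip down only slightly, until they reach the place that the orange pointer points at, and do not run on past it. Finish there with the fingertips still resting lightly on the strip: the program ends while holding this touch. Grasp and lift nothing, and leave the hob, the pointer, the pot with its lid, the squeezer and the spoon rest where they are.

Things in the scene. Friction and masses are not known exactly. Their poses are not given: they have to be found in the camera images.
- hob: Portable induction hob, grey case with black glass top, 400 (x) x 340 (y) x 60 mm high, 3.2 kg, loose on the worktop; the origin is the centre of its underside, its x axis points away from the robot and its y axis to the robot's left (yaw within 0.3 rad).
- zone (a point): Centre of the round cooking zone, on the glass (60 mm above the worktop), 60 mm beyond the hob's centre along the hob's x. The touch slider is a dark grey strip 24 mm wide, an arc of 185 mm radius (centre line) about this point on the robot's side of the pot, reaching 0.75 rad to either side of the hob's -x direction; its flat top at rest is 12 mm above the glass (72 mm above the worktop).
- strip (a joint): How far the touch slider is pressed down, in m: 0 at rest, 0.008 on its stop. The whole strip sinks straight down on a spring of 0.8 N per mm without preload and returns when let go. It senses a touch once down by 0.5 mm; 2 to 6 mm is a good light press. The place of a touch is the midpoint between the two fingertips, so close the fingers and point them down.
- dot0 (a point): The green dot (18 mm across) at the low end of the slider, towards the robot's left; on the strip's top centre line. It moves down with the strip. 0.65 rad round the arc from its middle.
- dot1 (a point): First white dot after the green one, 40 mm further round the arc towards the robot's right; on the strip's top centre line.
- dot2 (a point): Second white dot, another 40 mm on.
- dot3 (a point): Third white dot, another 40 mm on: the middle of the arc, nearest the hob's robot-side edge. Three more white dots follow at the same spacing; the dots grow larger towards the high end.
- marker: Loose orange pointer on the glass outside the arc, 30 mm long radially, 20 mm wide, 9 mm high, 30 g. Its origin is NOT on it but at the cooking zone's centre; it lies 218 to 248 mm from there along its own -x axis, its point facing the slider, 21 mm clear of it. Its yaw is 0.2 to 0.62 rad more than the hob's: always beyond the third white dot, to the robot's right.
- target (a point): The place pointed at: the point on the slider's centre line straight in from the orange pointer, at the height of the strip's top at rest (72 mm above the worktop). Its axes are the pointer's: y lies along the slider there, back towards the green dot.
- marker_tip (a point): The top of the orange pointer's pointed end, 9 mm above the glass.
- pot: Aluminium pot standing on the cooking zone, 162 mm across, 90 mm high (top at 150 mm above the worktop), side handles reaching 109 mm from its axis; origin at the centre of its underside. Its wall is about 105 mm from the slider's centre line.
- pot_lid: Loose aluminium lid on the pot, 164 mm across, black knob reaching 40 mm above the lid's underside (190 mm above the worktop); origin at the centre of its underside.
- squeezer: Yellow hard plastic lemon squeezer with a green pivoting lever arm, about 200 x 75 x 50 mm high, beside the hob; origin at its underside near the middle, cup towards +x.
- spoon_rest: Wooden spoon rest with a spoon lying on it, 210 x 74 x 25 mm, beside the hob; origin at the centre of its underside.

How it is judged:
On the way, in this order (a step that is already met when the one before it is completed fails the run):
1. The fingertips press the strip at the green dot (value of joint strip above 0.0005 m and horizontal distance between the grasp point and dot0 below 0.014 m), for 0.05 s.
2. They press it at the first white dot (value of joint strip above 0.0005 m and horizontal distance between the grasp point and dot1 below 0.014 m), for 0.05 s.
3. They press it at the second white dot (value of joint strip above 0.0005 m and horizontal distance between the grasp point and dot2 below 0.014 m), for 0.05 s.
4. They press it at the third white dot (value of joint strip above 0.0005 m and horizontal distance between the grasp point and dot3 below 0.014 m), for 0.05 s.
5. They press it at the place the orange pointer points at (value of joint strip above 0.0005 m and horizontal distance between the grasp point and target below 0.014 m), for 0.05 s.
At the end, for the whole second after the job is handed in: The fingertips' midpoint is within 14 mm of the place pointed at, the strip is down by more than 0.5 mm there with under 15 N of finger force, and the pointer (10 mm), the hob, pot and lid (12 mm), and the squeezer and spoon rest (15 mm) are where they started (all of step 5 and contact force between the fingers and anything else below 15 N and distance of marker_tip from where it was at the start of the episode below 0.01 m and distance of each of hob, pot, pot_lid from where it was at the start of the episode below 0.012 m and distance of each of squeezer, spoon_rest from where it was at the start of the episode below 0.015 m); the arm keeps its last pose, push and grip.
It fails at once if The fingertips pressed on anything with more than 20 N (contact force between the fingers and anything else above 20 N).
It fails at once if The strip was pressed more than 22 mm past the place pointed at (value of joint strip above 0.0005 m and y of the grasp point in the frame of target below -0.022 m).
It fails at once if The stroke was broken: the fingertips were lifted just off the strip between the green dot and the place pointed at (value of joint strip below 0.0002 m and horizontal distance between the grasp point and dot0 above 0.03 m and y of the grasp point in the frame of hob below 0.1 m and x of the grasp point in the frame of hob below 0 m and y of the grasp point in the frame of target above 0.02 m and horizontal distance between the grasp point and zone between 0.168 and 0.202 m and z of the grasp point in the frame of hob below 0.108 m).
It fails at once if The hob, the orange pointer, the pot or its lid was moved or lifted (distance of marker_tip from where it was at the start of the episode above 0.01 m or distance of any of hob, pot, pot_lid from where it was at the start of the episode above 0.012 m).
It fails at once if The squeezer or the spoon rest was moved or lifted (distance of any of squeezer, spoon_rest from where it was at the start of the episode above 0.015 m).
It also fails if it takes over 38 s, if anything falls off the work surface, if the arm or the gripper's body presses on something with over 40 N, if the wrist force passes 120 N, or if a joint passes its speed limit or range.

### The arm

A 6-joint arm with a two-finger parallel gripper is mounted at the origin on the work surface. World frame = base frame: x ahead of the robot, y to its left, z up, the work surface at z = 0. Lengths are in m, angles in rad, forces in N, time in s.
With the tool pointing down it reaches from about 0.25 to 0.8 m from the base axis. Payload 3.9 kg.
Tool frame: the origin (TCP) lies on the centre line of the jaws, within the pads' length; the fingertips stand 14 mm ahead of it and the grasp point (between the pads) lies 5 mm behind it; z points along the fingers, y is the line along which they close (so a half turn about z gives the same grasp; the last joint's range is limited). The gripper opens to 85 mm and grips with 20 to 120 N. Pads are 22 mm wide; open, the fingers measure 114 mm over their backs; the gripper's body (76 mm by 85 mm) begins 54 mm behind the grasp point. The pads swing forward as they close: fully open they stand 13 mm farther back than shut.
Start: joints at [-1.309, 0.26, -0.138, 1.173, 0, 1.571], TCP at [0.136, -0.507, 0.245] pointing down, gripper open.
Joint ranges: [-2.78, 2.78], [-0.83, 1.72], [-1.28, 1.37], [-1.9, 2.12], [-1.57, 1.48], [-3.14, 3.14]. Speed limits (rad/s): [2.57, 2.57, 3.14, 3.14, 3.14, 3.14].

### API

Orientations are given as a unit quaternion [x, y, z, w].
In Python, from workcell import sense, get_image, sign_off gives the robot as it stands. The module is installed in compiled form; this text tells all that it offers.
- The arm moves only by the tool arm_command, never from a script. Its argument "moves" is a list of rows, each an object of numbers: "dx", "dy", "dz": the shift along the tool's x, y, z each as a share of 0.08 m, from -1 to 1; "ax", "ay", "az": the turn, a rotation vector about the tool's x, y, z each as a share of 90 degrees, from -1 to 1; "claw": the closure, from 0 (fully open) to 1 (shut). A call has 1 to 20 rows; each row shifts and turns the commanded pose from where the row before left it, along the tool's axes as they then stand; what a row does not reach is not made up. A row lasts 1/8 s, in which the tool goes at most 62.5 mm and 10.7 degrees, less where a joint would pass 70% of its speed; a pose out of reach is approached as far as the arm can. A call with a number of a shift or a turn outside -1 to 1 is refused whole. A call with a gripper value outside its range is refused whole. The fingers move at their own pace and stop on an object; the grip force is fixed at half the most. Time passes only in rows, so rows that do not move let the fingers close. It gives the time, the measured TCP pose, the force, the opening and the grip force at its end, in the units of the state.
- sense(): the state, without advancing time (a new reading comes with each control period).
- get_image(name): name is "side" or "top"; returns a dict with "image" (420x560x3 uint8, red, green, blue), "vertical_fov" (degrees; the focal length in pixels is half the picture's height over the tangent of half this angle, whatever the lens; pixels are square), "cx", "cy" (the principal point, pixels), "dist" ([k1, k2, p1, p2, k3] as OpenCV has them; the pictures are not rectified), "eye" and "rotation" of the camera in the world. Camera axes: x right, y up, looking along -z (the intrinsics and any distortion apply to the point x, -y, -z); pixel columns grow to the right and rows downward; lengths in m; the calibration is good to about 2 mm. A picture is of the moment at which its call begins. There is no depth.
- sign_off(): hands the job in; it is judged then, once.
The state is a dict: "time": time; "joints": joint angles; "dq": joint speeds; "effort": joint torques, N m; "ee_pos": TCP position; "ee_rot": TCP orientation; "wrist_force": force on the tool from outside, world axes, zero at the start; "torque": the same for the moment, N m; "opening": opening from 0.0 (shut) to 1.0 (fully open); "grip_force": force on a finger pad.
Only numpy, scipy, OpenCV 4.12 (cv2) and the standard library are available. Lean on these libraries where they do the work, as an engineer would, in place of code of your own. Each camera call takes 0.05 s, during which the arm holds its last target. There are 200 camera calls.

## Working session

There is one attempt and no reset: what is moved stays moved. The work goes in short steps, Python scripts to look and compute and a tool call to move; the robot and the scene stay as the last step left them, time stands still between calls to the robot, and variables do not carry over. Pictures are saved under pics/ and viewed, at most 10 in all, crops included, and the job is handed in when it is done.

Besides the shell and the picture viewer there is one more tool, called after "Emit:" by a JSON object that holds its "name" and its "arguments". arm_command: Moves the arm, as the interface text tells. Its arguments: {"type":"object","properties":{"moves":{"type":"array","items":{"type":"object","properties":{"dx":{"type":"number"},"dy":{"type":"number"},"dz":{"type":"number"},"ax":{"type":"number"},"ay":{"type":"number"},"az":{"type":"number"},"claw":{"type":"number"}}}}},"required":["moves"]}

```bash
mkdir -p pics; cat > h.py <<'E'
import numpy as np, cv2, pickle
from workcell import sense, get_image, sign_off
def grab(n,tag):
    d=get_image(n); cv2.imwrite(f'pics/{tag}.png',d['image'][:,:,::-1]); pickle.dump(d,open(f'pics/{tag}.pkl','wb')); return d
def K(d):
    f=d['image'].shape[0]/2/np.tan(np.radians(d['vertical_fov'])/2)
    return np.array([[f,0,d['cx']],[0,f,d['cy']],[0,0,1.]])
def ray(d,px,z):
    u=cv2.undistortPoints(np.array(px,float).reshape(-1,1,2),K(d),np.array(d['dist'],float))[:,0]
    v=np.c_[u[:,0],-u[:,1],-np.ones(len(u))]@np.array(d['rotation']).T
    e=np.array(d['eye']); return e+v*((z-e[2])/v[:,2])[:,None]
E
python3 - <<'E'
from h import *
for n in('top','side'):
    d=grab(n,n+'0'); print(n,d['eye'],d['rotation'],d['vertical_fov'],d['dist'])
s=sense(); print(s['time'],s['ee_pos'],s['ee_rot'],s['wrist_force'],s['opening'])
E
```

```text
top [0.39164139 0.03859643 1.04328952] [ 0.05729691 -0.08008718 -0.69600133  0.71125611] 47.34974665035803 [0.04733792 0.         0.         0.         0.        ]
side [0.40090626 0.51709633 0.75920724] [-0.05705602  0.32197242  0.93073031 -0.16376649] 52.939800065524025 [0.04123776 0.         0.         0.         0.        ]
0.1 [ 0.13574151 -0.5065369   0.24453756] [ 9.91444482e-01  1.30526057e-01 -1.17835921e-04 -8.79305453e-04] [ 0.373109   -0.74287784 -0.21993406] 1.0000441732845975
```

View pics/top0.png

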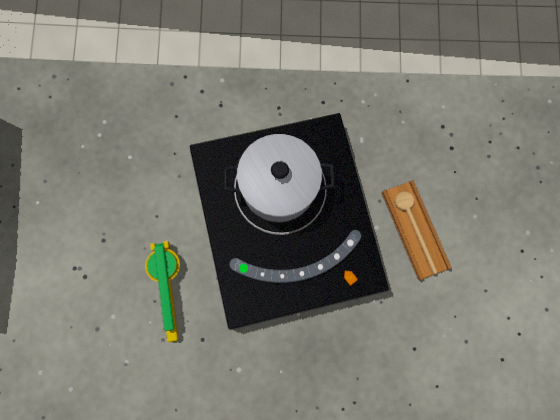

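View pics/side0.png

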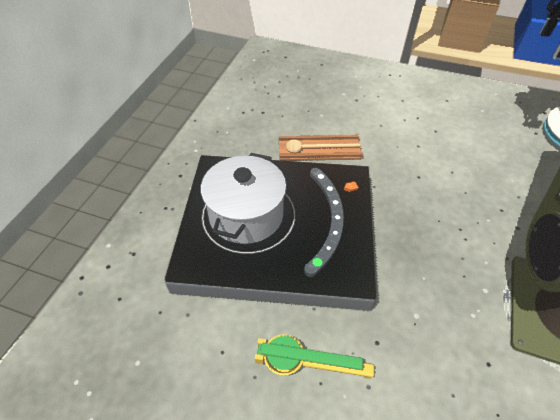

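The top view shows the green dot at about (243,268), white dots running to (350,243) and the orange pointer at (350,278). The side view shows the green dot at (317,262) and the pointer at (351,187). Next I segment these and cast rays.

```bash
cat >> h.py <<'E'
from scipy.spatial.transform import Rotation as R
from scipy.optimize import least_squares
def blobs(m,amin=4):
    n,l,st,c=cv2.connectedComponentsWithStats(m.astype(np.uint8)); return [(c[i],st[i,4],l==i) for i in range(1,n) if st[i,4]>=amin]
def measure(d,box):
    d=dict(d); d['rotation']=R.from_quat(d['rotation']).as_matrix()
    im=d['image'].astype(int); r,g,b=im[...,0],im[...,1],im[...,2]
    M=np.zeros(r.shape,bool); x0,y0,x1,y1=box; M[y0:y1,x0:x1]=1
    gr=max(blobs(M&(g>r+60)&(g>b+60)),key=lambda t:t[1])
    og=max(blobs(M&(r>g+60)&(r>b+80)),key=lambda t:t[1])
    wh=[t for t in blobs(M&(im.min(2)>150),3) if t[1]<120]
    return d,gr,og,wh
E
python3 - <<'E'
from h import *
np.set_printoptions(precision=4,suppress=True)
for n,box in(('top',(225,225,370,292)),('side',(300,165,362,275))):
    d,gr,og,wh=measure(pickle.load(open(f'pics/{n}0.pkl','rb')),box)
    G=ray(d,gr[0],.072)[0]; W=ray(d,[t[0] for t in wh],.072)
    W=W[np.argsort(np.linalg.norm(W-G,axis=1))]
    P=np.r_[[G],W]; print(n,'green',gr[0],G); print(W); print('spacing',np.linalg.norm(np.diff(P,axis=0),axis=1))
    if len(W)!=6: continue
    # known model: zone c, hob yaw; dot k at angle a=.65-k*.04/.185
    th=np.array([.65-k*.04/.185 for k in range(7)])
    f=lambda q:(q[:2]-.185*np.c_[np.cos(q[2]-th),np.sin(q[2]-th)]-P[:,:2]).ravel()
    s=least_squares(f,[.55,0,0]); q=s.x; print('zone',q,'res mm',1e3*s.fun.reshape(-1,2))
    o=ray(d,og[0],.0665)[0]; v=q[:2]-o[:2]; a=np.arctan2(v[1],v[0]); print('orange',og[0],og[1],o,'dist',np.linalg.norm(v),'rel yaw',a-q[2],'target',q[:2]-.185*np.array([np.cos(a),np.sin(a)]))
E
```

```text
top green [243.0896 267.9104] [0.4722 0.0924 0.072 ]
[[ 0.4612  0.054   0.072 ]
 [ 0.4586  0.0143  0.072 ]
 [ 0.464  -0.0254  0.072 ]
 [ 0.4784 -0.063   0.072 ]
 [ 0.5005 -0.0967  0.072 ]
 [ 0.5292 -0.1243  0.072 ]]
spacing [0.0399 0.0399 0.04   0.0403 0.0403 0.0398]
zone [0.6433 0.0213 0.2573] res mm [[ 0.1342 -0.2921]
 [-0.0436 -0.2134]
 [-0.1812 -0.265 ]
 [ 0.2792 -0.1315]
 [ 0.1521  0.2479]
 [-0.0619  0.5018]
 [-0.2788  0.1523]]
orange [349.6929 277.2047] 127 [ 0.4585 -0.1242  0.0665] dist 0.23521506946566276 rel yaw 0.4099485273775951 target [ 0.498  -0.0931]
side green [316.9242 261.8333] [0.4721 0.0924 0.072 ]
[[ 0.4611  0.0538  0.072 ]
 [ 0.4578  0.014   0.072 ]
 [ 0.4635 -0.0256  0.072 ]
 [ 0.4777 -0.0631  0.072 ]
 [ 0.4998 -0.0968  0.072 ]
 [ 0.5288 -0.1249  0.072 ]]
spacing [0.0402 0.04   0.04   0.0401 0.0403 0.0404]
zone [0.6429 0.0207 0.2548] res mm [[ 0.0209 -0.5099]
 [-0.2806 -0.1564]
 [ 0.2752 -0.1396]
 [ 0.3351 -0.0647]
 [ 0.2276  0.0866]
 [-0.0169  0.334 ]
 [-0.5613  0.45  ]]
orange [350.6765 186.1569] 102 [ 0.4583 -0.1227  0.0665] dist 0.2337745917693831 rel yaw 0.40579667449878837 target [ 0.4968 -0.0928]
```

Emit:
{"name": "arm_command", "arguments": {"moves": [{"dx": 0.375,"dy": -0.384,"claw": 1},{"dx": 0.375,"dy": -0.384,"claw": 1},{"dx": 0.375,"dy": -0.384,"claw": 1},{"dx": 0.375,"dy": -0.384,"claw": 1},{"dx": 0.375,"dy": -0.384,"claw": 1},{"dx": 0.375,"dy": -0.384,"claw": 1},{"dx": 0.375,"dy": -0.384,"claw": 1},{"dx": 0.375,"dy": -0.384,"claw": 1},{"dx": 0.375,"dy": -0.384,"claw": 1},{"dx": 0.375,"dy": -0.384,"claw": 1},{"dx": 0.375,"dy": -0.384,"claw": 1},{"dx": 0.375,"dy": -0.384,"claw": 1},{"dx": 0.375,"dy": -0.384,"claw": 1},{"dx": 0.375,"dy": -0.384,"claw": 1},{"dx": 0.375,"dy": -0.384,"claw": 1},{"dx": 0.375,"dy": -0.384,"claw": 1},{"claw": 1},{"claw": 1},{"claw": 1}]}}

```text
schema error: expected keys dx, dy, dz, ax, ay, az, claw
```

Emit:
{"name": "arm_command", "arguments": {"moves": [{"dx": 0.375,"dy": -0.384,"dz": 0,"ax": 0,"ay": 0,"az": 0,"claw": 1},{"dx": 0.375,"dy": -0.384,"dz": 0,"ax": 0,"ay": 0,"az": 0,"claw": 1},{"dx": 0.375,"dy": -0.384,"dz": 0,"ax": 0,"ay": 0,"az": 0,"claw": 1},{"dx": 0.375,"dy": -0.384,"dz": 0,"ax": 0,"ay": 0,"az": 0,"claw": 1},{"dx": 0.375,"dy": -0.384,"dz": 0,"ax": 0,"ay": 0,"az": 0,"claw": 1},{"dx": 0.375,"dy": -0.384,"dz": 0,"ax": 0,"ay": 0,"az": 0,"claw": 1},{"dx": 0.375,"dy": -0.384,"dz": 0,"ax": 0,"ay": 0,"az": 0,"claw": 1},{"dx": 0.375,"dy": -0.384,"dz": 0,"ax": 0,"ay": 0,"az": 0,"claw": 1},{"dx": 0.375,"dy": -0.384,"dz": 0,"ax": 0,"ay": 0,"az": 0,"claw": 1},{"dx": 0.375,"dy": -0.384,"dz": 0,"ax": 0,"ay": 0,"az": 0,"claw": 1},{"dx": 0.375,"dy": -0.384,"dz": 0,"ax": 0,"ay": 0,"az": 0,"claw": 1},{"dx": 0.375,"dy": -0.384,"dz": 0,"ax": 0,"ay": 0,"az": 0,"claw": 1},{"dx": 0.375,"dy": -0.384,"dz": 0,"ax": 0,"ay": 0,"az": 0,"claw": 1},{"dx": 0.375,"dy": -0.384,"dz": 0,"ax": 0,"ay": 0,"az": 0,"claw": 1},{"dx": 0.375,"dy": -0.384,"dz": 0,"ax": 0,"ay": 0,"az": 0,"claw": 1},{"dx": 0.375,"dy": -0.384,"dz": 0,"ax": 0,"ay": 0,"az": 0,"claw": 1},{"dx": 0,"dy": 0,"dz": 0,"ax": 0,"ay": 0,"az": 0,"claw": 1},{"dx": 0,"dy": 0,"dz": 0,"ax": 0,"ay": 0,"az": 0,"claw": 1},{"dx": 0,"dy": 0,"dz": 0,"ax": 0,"ay": 0,"az": 0,"claw": 1}]}}

```text
time: 2.48
ee_pos: [0.4715, 0.091, 0.2452]
ee_rot: [0.992, 0.13, -0.0, 0.0]
wrist_force: [0.2, -0.3, -0.4]
opening: 0.003
grip_force: 0.0
```

Emit:
{"name": "arm_command", "arguments": {"moves": [{"dx": 0.013,"dy": -0.015,"dz": 0.34,"ax": 0,"ay": 0,"az": 0,"claw": 1},{"dx": 0,"dy": 0,"dz": 0.34,"ax": 0,"ay": 0,"az": 0,"claw": 1},{"dx": 0,"dy": 0,"dz": 0.34,"ax": 0,"ay": 0,"az": 0,"claw": 1},{"dx": 0,"dy": 0,"dz": 0.34,"ax": 0,"ay": 0,"az": 0,"claw": 1},{"dx": 0,"dy": 0,"dz": 0.34,"ax": 0,"ay": 0,"az": 0,"claw": 1},{"dx": 0,"dy": 0,"dz": 0.175,"ax": 0,"ay": 0,"az": 0,"claw": 1},{"dx": 0,"dy": 0,"dz": 0,"ax": 0,"ay": 0,"az": 0,"claw": 1},{"dx": 0,"dy": 0,"dz": 0,"ax": 0,"ay": 0,"az": 0,"claw": 1}]}}

```text
time: 3.48
ee_pos: [0.4738, 0.0932, 0.0962]
ee_rot: [0.991, 0.13, 0.001, -0.0]
wrist_force: [-0.3, -1.2, -0.9]
opening: -0.003
grip_force: 0.0
```

```bash
python3 - <<'E'
from h import *
d=grab('side','side1')
cv2.imwrite('pics/side1c.png',cv2.resize(d['image'][120:320,200:440,::-1],None,fx=3,fy=3))
s=sense();print(s['ee_pos'],s['wrist_force'])
E
```

```text
[0.47397465 0.09338034 0.09641349] [ 0.11100227  0.11503798 -0.00251236]
```

View pics/side1c.png

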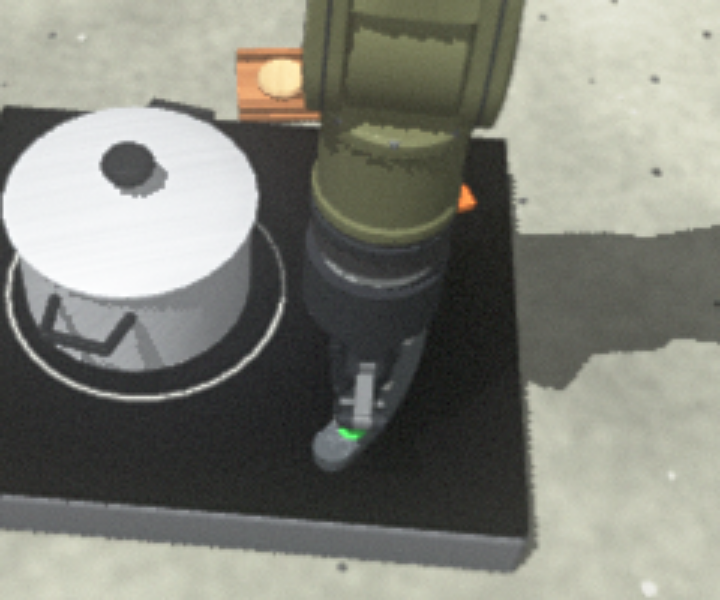

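The closed fingertips hover just above the green dot, at crop position (350,433). I'll lower them gently.

Emit:
{"name": "arm_command", "arguments": {"moves": [{"dx": 0,"dy": 0,"dz": 0.0625,"ax": 0,"ay": 0,"az": 0,"claw": 1},{"dx": 0,"dy": 0,"dz": 0.0625,"ax": 0,"ay": 0,"az": 0,"claw": 1},{"dx": 0,"dy": 0,"dz": 0.0375,"ax": 0,"ay": 0,"az": 0,"claw": 1},{"dx": 0,"dy": 0,"dz": 0,"ax": 0,"ay": 0,"az": 0,"claw": 1},{"dx": 0,"dy": 0,"dz": 0,"ax": 0,"ay": 0,"az": 0,"claw": 1}]}}

```text
time: 4.15
ee_pos: [0.4734, 0.0934, 0.0826]
ee_rot: [0.991, 0.131, 0.0, -0.0]
wrist_force: [0.6, -0.5, 2.2]
opening: 0.003
grip_force: 1.4
```

```bash
python3 - <<'E'
from h import *
for i in range(4):
    s=sense();print(s['time'],s['ee_pos'],s['wrist_force']); get_image('top')
E
```

```text
4.15 [0.47337455 0.09342285 0.08256527] [ 0.59738765 -0.5408363   2.24513796]
4.2 [0.47339948 0.09345344 0.08259182] [1.08126696 0.84168396 2.93414301]
4.25 [0.47336995 0.09343957 0.08256187] [0.11653092 0.27692133 3.36441376]
4.3 [0.47337612 0.09345898 0.08255182] [0.42587079 0.58453808 3.28862489]
```

```bash
python3 - <<'E'
from h import *
z=np.array([.6431,.021]);yaw=.256;ps=yaw+np.linspace(-.65,.408,25)
P=z-.185*np.c_[np.cos(ps),np.sin(ps)]; P[0]=[.4731,.0932]
s=sense(); X=R.from_quat(s['ee_rot']).as_matrix(); print(X)
D=np.diff(P,axis=0)@X[:2,:2]/.08
c=np.round(np.cumsum(D,0),3); r=np.diff(np.r_[[[0,0]],c],axis=0)
print(P[[0,12,24]]); print(np.round(r,3).tolist())
E
```

```text
[[ 9.65925507e-01  2.58819063e-01  7.78960714e-04]
 [ 2.58818965e-01 -9.65925821e-01  2.26601121e-04]
 [ 8.11066958e-04 -1.72699973e-05 -9.99999671e-01]]
[[ 0.4731      0.0932    ]
 [ 0.45978325 -0.00389921]
 [ 0.49740631 -0.0930103 ]]
[[-0.074, 0.094], [-0.057, 0.084], [-0.053, 0.088], [-0.049, 0.089], [-0.045, 0.091], [-0.041, 0.094], [-0.036, 0.095], [-0.033, 0.096], [-0.028, 0.098], [-0.024, 0.099], [-0.02, 0.1], [-0.015, 0.101], [-0.011, 0.102], [-0.006, 0.101], [-0.001, 0.102], [0.002, 0.102], [0.008, 0.102], [0.011, 0.101], [0.017, 0.101], [0.02, 0.1], [0.025, 0.098], [0.03, 0.098], [0.033, 0.096], [0.038, 0.095]]
```

Emit:
{"name": "arm_command", "arguments": {"moves": [{"dx": -0.074,"dy": 0.094,"dz": 0,"ax": 0,"ay": 0,"az": 0,"claw": 1},{"dx": -0.057,"dy": 0.084,"dz": 0,"ax": 0,"ay": 0,"az": 0,"claw": 1},{"dx": -0.053,"dy": 0.088,"dz": 0,"ax": 0,"ay": 0,"az": 0,"claw": 1},{"dx": -0.049,"dy": 0.089,"dz": 0,"ax": 0,"ay": 0,"az": 0,"claw": 1},{"dx": -0.045,"dy": 0.091,"dz": 0,"ax": 0,"ay": 0,"az": 0,"claw": 1},{"dx": -0.041,"dy": 0.094,"dz": 0,"ax": 0,"ay": 0,"az": 0,"claw": 1},{"dx": 0,"dy": 0,"dz": 0,"ax": 0,"ay": 0,"az": 0,"claw": 1},{"dx": 0,"dy": 0,"dz": 0,"ax": 0,"ay": 0,"az": 0,"claw": 1}]}}

```text
time: 5.35
ee_pos: [0.4592, 0.044, 0.0821]
ee_rot: [0.991, 0.13, -0.0, 0.001]
wrist_force: [-0.3, -2.5, 2.0]
opening: -0.002
grip_force: 1.5
```

```bash
cat > c.py <<'E'
from h import *
F=[]
for i in range(4): s=sense();F.append(s['wrist_force']); get_image('top')
p=np.array(s['ee_pos']); v=np.array([.6431,.021])-p[:2]
print(s['time'],p,np.mean(F,0),'r',np.linalg.norm(v),'phi',np.arctan2(v[1],v[0])-.256)
E
python3 c.py
```

```text
5.5 [0.45930714 0.04464909 0.08218199] [-0.4541655  -2.03406908  3.21974652] r 0.18530810333370504 phi -0.3839693482849762
```

Emit:
{"name": "arm_command", "arguments": {"moves": [{"dx": -0.036,"dy": 0.095,"dz": 0,"ax": 0,"ay": 0,"az": 0,"claw": 1},{"dx": -0.033,"dy": 0.096,"dz": 0,"ax": 0,"ay": 0,"az": 0,"claw": 1},{"dx": -0.028,"dy": 0.098,"dz": 0,"ax": 0,"ay": 0,"az": 0,"claw": 1},{"dx": -0.024,"dy": 0.099,"dz": 0,"ax": 0,"ay": 0,"az": 0,"claw": 1},{"dx": -0.02,"dy": 0.1,"dz": 0,"ax": 0,"ay": 0,"az": 0,"claw": 1},{"dx": -0.015,"dy": 0.101,"dz": 0,"ax": 0,"ay": 0,"az": 0,"claw": 1},{"dx": -0.011,"dy": 0.102,"dz": 0,"ax": 0,"ay": 0,"az": 0,"claw": 1},{"dx": -0.006,"dy": 0.101,"dz": 0,"ax": 0,"ay": 0,"az": 0,"claw": 1},{"dx": -0.001,"dy": 0.102,"dz": 0,"ax": 0,"ay": 0,"az": 0,"claw": 1},{"dx": 0.002,"dy": 0.102,"dz": 0,"ax": 0,"ay": 0,"az": 0,"claw": 1},{"dx": 0.008,"dy": 0.102,"dz": 0,"ax": 0,"ay": 0,"az": 0,"claw": 1},{"dx": 0.011,"dy": 0.101,"dz": 0,"ax": 0,"ay": 0,"az": 0,"claw": 1},{"dx": 0,"dy": 0,"dz": 0,"ax": 0,"ay": 0,"az": 0,"claw": 1},{"dx": 0,"dy": 0,"dz": 0,"ax": 0,"ay": 0,"az": 0,"claw": 1}]}}

```text
time: 7.3
ee_pos: [0.473, -0.0518, 0.0824]
ee_rot: [0.991, 0.13, 0.0, 0.001]
wrist_force: [0.5, -2.0, 2.7]
opening: 0.003
grip_force: 1.4
```

```bash
python3 c.py
```

```text
7.45 [ 0.47291856 -0.05115844  0.08247402] [ 0.31798379 -2.56508912  2.48811477] r 0.1848474025857017 phi 0.14503086028349865
```

Emit:
{"name": "arm_command", "arguments": {"moves": [{"dx": 0.017,"dy": 0.101,"dz": 0,"ax": 0,"ay": 0,"az": 0,"claw": 1},{"dx": 0.02,"dy": 0.1,"dz": 0,"ax": 0,"ay": 0,"az": 0,"claw": 1},{"dx": 0.025,"dy": 0.098,"dz": 0,"ax": 0,"ay": 0,"az": 0,"claw": 1},{"dx": 0.03,"dy": 0.098,"dz": 0,"ax": 0,"ay": 0,"az": 0,"claw": 1},{"dx": 0.033,"dy": 0.096,"dz": 0,"ax": 0,"ay": 0,"az": 0,"claw": 1},{"dx": 0.038,"dy": 0.095,"dz": 0,"ax": 0,"ay": 0,"az": 0,"claw": 1},{"dx": 0,"dy": 0,"dz": 0,"ax": 0,"ay": 0,"az": 0,"claw": 1},{"dx": 0,"dy": 0,"dz": 0,"ax": 0,"ay": 0,"az": 0,"claw": 1}]}}

```text
time: 8.5
ee_pos: [0.4982, -0.0938, 0.0826]
ee_rot: [0.991, 0.13, 0.001, 0.001]
wrist_force: [1.0, -1.3, 1.9]
opening: -0.001
grip_force: 1.4
```

```bash
python3 c.py; python3 - <<'E'
from h import *
a=pickle.load(open('pics/side0.pkl','rb')); d=grab('side','side2')
cv2.imwrite('pics/side2c.png',cv2.resize(d['image'][120:320,200:440,::-1],None,fx=3,fy=3))
g,_=cv2.findTransformECC(*[cv2.cvtColor(i['image'],cv2.COLOR_RGB2GRAY)[270:310,160:290] for i in(a,d)],np.eye(2,3,dtype=np.float32),cv2.MOTION_TRANSLATION),0
print('hob edge shift px',g[1][:,2])
d,gr,og,wh=measure(d,(300,165,362,275)); print('green',gr[0],ray(d,gr[0],.0685)[0],'orange',og[0],og[1])
E
```

```text
8.65 [ 0.49795255 -0.09318747  0.08259741] [ 0.83837917 -1.45270513  2.55786878] r 0.18467961308153943 phi 0.41057829072516994
hob edge shift px [-0.01192827 -0.00177073]
green [316.82089552 262.59701493] [0.47221464 0.0919821  0.0685    ] orange [353.77777778 187.44444444] 9
```

View pics/side2c.png

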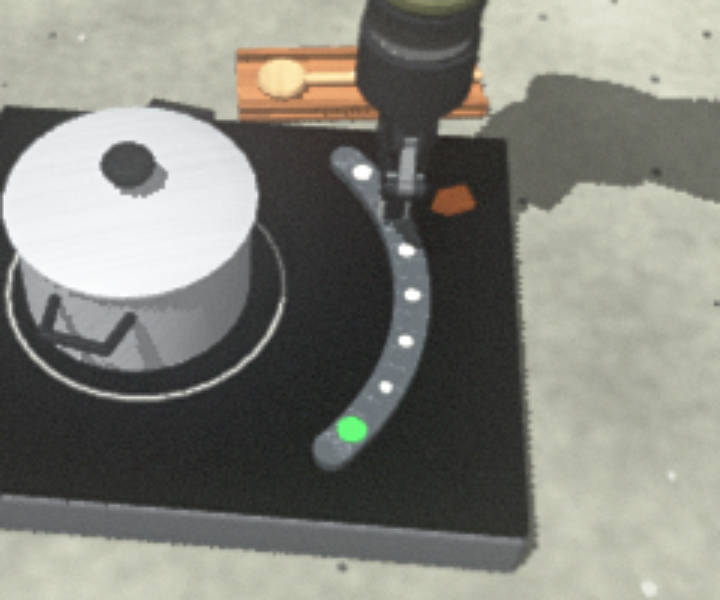

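The fingertips rest on the strip at crop position (395,210), opposite the orange pointer at (453,200). The pointer and hob have not moved. The touch reads about 2.6 N, which puts the strip roughly 3 mm down, so I'm handing in.

```bash
python3 -c "
from workcell import sign_off
print(sign_off())"
```

```text
the job is handed in; nothing more can be done
None
```

I drew one unbroken light stroke from the green dot to the place the orange pointer marks, stopping within about 1 mm of it by my measurements, and handed in with the fingertips still pressing at about 2.6 N (roughly 3 mm down); no verdict was returned.

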